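# Roll the tin onto the check scale's weighing plate

### The arm

A 6-joint arm with a two-finger parallel gripper is mounted at the origin on the work surface. World frame = base frame: x ahead of the robot, y to its left, z up, the work surface at z = 0. Lengths are in m, angles in rad, forces in N, time in s.
With the tool pointing down it reaches from about 0.35 to 0.775 m from the base axis. Payload 5.5 kg.
Tool frame: the origin (TCP) lies midway between the tips of the shut fingers; the grasp point (between the pads) lies ctrl.hold_point_z behind it (ctrl.hold_point_z is the distance from the TCP to the grasp point, in m); z points along the fingers, y is the direction in which the jaws open and shut (so a half turn about z gives the same grasp; the last joint's range is limited). The gripper opens to 85 mm and grips with 20 to 120 N. Pads are 22 mm wide; open, the fingers measure 114 mm over their backs; the gripper's body (76 mm by 85 mm) begins 54 mm behind the grasp point. The pads swing forward as they close: fully open they stand 13 mm farther back than shut.
Start: joints at [1.032, 0.313, 0.046, 1.304, 0, 1.431], TCP at [0.223, 0.53, 0.231] pointing down, gripper open.
Joint ranges: [-2.76, 2.76], [-0.86, 1.69], [-1.03, 1.26], [-2.2, 2.34], [-1.47, 1.5], [-3.14, 3.14]. Speed limits (rad/s): [2.57, 2.57, 3.14, 3.14, 3.14, 3.14].

### API

Orientations are given as a unit quaternion [w, x, y, z].
In Python, from rig import ctrl gives the robot as it stands.
- The arm moves only by the shell command python3 -m inch 'ROWS' [FORCE]. ROWS is JSON, a list of rows, each an object of numbers: "wx", "wy", "wz": the turn, a rotation vector about the tool's x, y, z in degrees; "tx", "ty", "tz": the shift along the tool's x, y, z in m; "gripper": the opening, from 0 (shut) to 1 (fully open). A call has 1 to 20 rows; each row shifts and turns the pose as measured when the row begins, along the tool's axes as they then stand; what a row does not reach is not made up. A row lasts 1/12 s, in which the tool goes at most 41.7 mm and 7.16 degrees, less where a joint would pass 70% of its speed; a pose out of reach is approached as far as the arm can. A call with a gripper value outside its range is refused whole. The fingers move at their own pace and stop on an object; FORCE is the grip in N (left out, the last holds). Time passes only in rows, so rows that do not move let the fingers close. It gives the time, the measured TCP pose, the force and the opening at its end, in the units of the state.
- ctrl.sense(): the state, without advancing time (a new reading comes with each control period).
- ctrl.read_camera(name): name is "scene" or "top" or "wrist"; returns a dict with "frame" (384x512x3 uint8, blue, green, red), "depth" (384x512 float32, m along the optical axis (not along the pixel's ray), 0 where there is no reading), "vertical_fov" (degrees; the focal length in pixels is half the picture's height over the tangent of half this angle, whatever the lens; pixels are square), "cx", "cy" (the principal point, pixels), "position" and "orientation" of the camera in the world. Camera axes: x right, y up, looking along -z (the intrinsics and any distortion apply to the point x, -y, -z); pixel columns grow to the right and rows downward; lengths in m; the calibration is good to about 2 mm. A picture is of the moment at which its call begins.
- ctrl.finish_job(): hands the job in, once; it reports no verdict.
The state is a dict: "time_s": time; "joint_positions": joint angles; "qvel": joint speeds; "effort": joint torques, N m; "ee_pos": TCP position; "orientation": TCP orientation; "contact_force": force on the tool from outside, world axes, zero at the start; "moment": the same for the moment, N m; "width": opening from 0.0 (shut) to 1.0 (fully open).
Only numpy, scipy, OpenCV 4.12 (cv2) and the standard library are available. Lean on these libraries where they do the work, as an engineer would, in place of code of your own. Each camera call takes 0.05 s, during which the arm holds its last target. There are 200 camera calls.

### The job

Weigh the tin that lies on its side in the lane of the check scale: with your fingertips on top of it, roll it under control along the lane onto the steel weighing plate in the middle of the scale, stop it centred over the plate, and take your hand away so that it lies still. Push only on the upper half of the tin; do not pick it up, and leave the jar at the other end of the lane and everything else where it stands.

Things in the scene. Friction and masses are not known exactly. Their poses are not given: they have to be found in the camera images.
- tin: Labelled tin lying across the lane, at either end. 118 mm long, end rims 100 mm in diameter, body between 98 mm; about 0.6 kg. Origin: mid-length on its axis, 50 mm above the deck; x along the axis, y and z turn as it rolls. A fingertip pressing its top with 4 to 10 N grips it and moves it half the tip's travel (take several strokes). It stays where it stops; from 50 mm/s it coasts about 5 mm.
- scale: Check scale, fixed, turned up to 0.3 rad. Origin: on the bench under the weighing plate's centre; y along the lane, x across it away from the robot. Lane: level deck 500 mm long (y -250 to 250), 40 mm above the bench, two white plates with the steel weighing plate flush between them. Guides at x = -70 and 70 mm stand 12 mm above it. Far ledge: x 80 to 175, 34 mm high; display on it to 84 mm.
- plate_centre (a point): Centre of the bare steel weighing plate (114 mm along the lane, 134 mm across), on its top surface, 40 mm above the bench. Axes as the scale's: y along the lane, x across it. The tin is to end with its middle straight above this point.
- jar: Glass jar with a steel lid, 56 mm in diameter and 85 mm high, standing in the lane at the end opposite the tin. Origin: centre of its underside. Must not be disturbed.
- label_roll: Bystander: roll of labels standing on end on the scale's far ledge, 52 mm across, 40 mm high. Origin: centre of its underside.
- weight: Bystander: brass check weight, 40 mm across, 54 mm high, on the scale's far ledge. Origin: centre of its underside.
- press: Bystander: red hand patty press, 100 mm across, with an upright plunger, 116 mm high, on the bench to the robot's left. Origin: centre of its underside.
- bowl: Bystander: steel mixing bowl, 170 mm across, 70 mm high, on the bench to the robot's right. Origin: centre of its underside.
- cup: Bystander: white cup, 72 mm across, 70 mm high, on the bench to the right of the scale. Origin: centre of its underside.
Not all that is in view belongs to the job. Leave any black, purple or turquoise look-alike of the tin alone.

How it is judged:
On the way:
1. the tin has rolled through a good part of a turn (angle between tin's own z axis and vertical above 1 rad).
At the end, for the whole second after the job is handed in: The tin lies on the deck on its side, across the lane (axis within 0.2 rad of straight across), its middle within 15 mm of the weighing plate's centre along and across the lane, at rest (y of tin in the frame of plate_centre between -0.015 and 0.015 m and x of tin in the frame of plate_centre between -0.015 and 0.015 m and z of tin in the frame of plate_centre between 0.045 and 0.055 m and angle between the x axis of tin and the x axis of scale, either way round below 0.2 rad and linear speed of tin below 0.01 m/s and angular speed of tin below 0.2 rad/s); the robot touches nothing.
It fails at once if the tin was lifted or tipped up (more than 12 mm above its lying height) or fell off the deck (height (world z) of tin above 0.102 m or height (world z) of tin below 0.08 m).
It fails at once if the fingers pushed the tin below its upper half (contact force between the fingers and tin above 0.5 N and height (world z) of the grasp point below 0.103 m).
It fails at once if the tin was let run out of control (faster than 0.35 m/s) (linear speed of tin above 0.35 m/s).
It fails at once if the jar was pushed more than 12 mm or tipped (distance of jar from where it was at the start of the episode above 0.012 m or angle between jar's own z axis and vertical above 0.3 rad).
It fails at once if another thing was moved more than 25 mm (distance of any of label_roll, weight, press, bowl, cup from where it was at the start of the episode above 0.025 m).
It also fails if it takes over 51 s, if anything falls off the work surface, if the arm or the gripper's body presses on something with over 40 N, if the wrist force passes 120 N, or if a joint passes its speed limit or range.

## Working session

There is one attempt and no reset: what is moved stays moved. The work goes in short steps, Python scripts to look and compute and a shell command to move; the robot and the scene stay as the last step left them, time stands still between calls to the robot, and variables do not carry over. Pictures are saved under pics/ and viewed, about 8 in all and at most 12, crops included, and the job is handed in when it is done.

```bash
mkdir -p pics; ls
cat > h.py <<'E'
import numpy as np,cv2
from rig import ctrl
from scipy.spatial.transform import Rotation as R
def rot(q): return R.from_quat([q[1],q[2],q[3],q[0]]).as_matrix()
def pts(c):
    """world points (H,W,3) from depth"""
    h,w=c['depth'].shape; f=h/2/np.tan(np.radians(c['vertical_fov'])/2)
    u,v=np.meshgrid(np.arange(w),np.arange(h)); d=c['depth']
    P=np.stack([(u-c['cx'])/f*d,-(v-c['cy'])/f*d,-d],-1)
    return P@rot(c['orientation']).T+np.array(c['position'])
E
python3 - <<'E'
from h import *
print(ctrl.sense(), ctrl.hold_point_z)
ims=[]
for n in("top","scene"):
    c=ctrl.read_camera(n); np.savez('/tmp/'+n+'.npz',**c); print(n,{k:c[k] for k in c if k not in('frame','depth')}, (c['depth']>0).mean())
    cv2.imwrite(f'pics/{n}0.png',c['frame'])
E
```

```text
pics
{'time_s': 0.0, 'joint_positions': array([ 1.03241939e+00,  3.14004758e-01,  4.49800489e-02,  1.30361058e+00,
       -2.05826336e-05,  1.43120783e+00]), 'qvel': array([0.00036716, 0.00055092, 0.00133841, 0.00055387, 0.00056555,
       0.00059727]), 'effort': array([-2.38214059e-03, -4.80636334e+01,  2.98528469e+01,  1.96297572e-02,
       -5.69292155e-06,  3.46830473e-05]), 'ee_pos': array([0.22301509, 0.52943002, 0.23040684]), 'orientation': array([-2.96047342e-04,  1.98075497e-01,  9.80186335e-01, -8.70578497e-04]), 'contact_force': array([-0.35756258, -0.07514447, -0.6965993 ]), 'moment': array([-0.02056503, -0.01963105, -0.00921692]), 'width': 0.9966040373205263} 0.0187
top {'vertical_fov': 56.49541783051134, 'cx': 252.23862644332917, 'cy': 194.3359195710147, 'position': array([ 0.39969039, -0.01192951,  1.31680614]), 'orientation': array([ 0.71305971,  0.02910222, -0.03391024, -0.69967779])} 0.9960530598958334
scene {'vertical_fov': 51.88862279216575, 'cx': 251.88915775281873, 'cy': 189.759168044998, 'position': array([1.48920139, 0.00319423, 0.8668619 ]), 'orientation': array([0.63998036, 0.29967386, 0.30492327, 0.63846888])} 0.9959920247395834
```

View pics/top0.png

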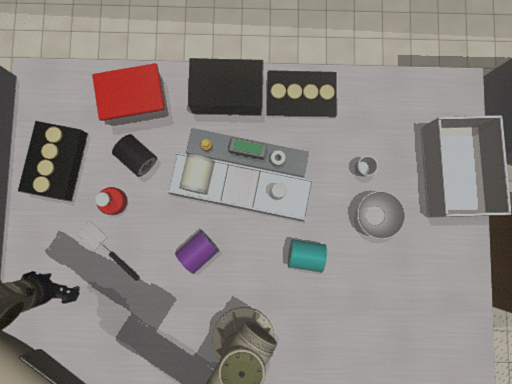

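View pics/scene0.png

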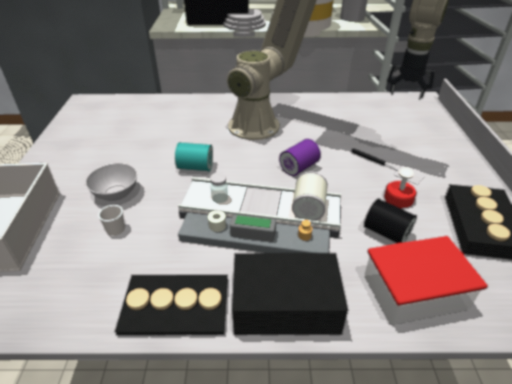

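The top view shows the cream tin in the lane at (197,174), the jar at (278,190) and the bare plate at about (241,187). Candidates for the tin are black (134,155), purple (197,251), turquoise (307,255) and cream (197,174). I choose the cream one, because it lies in the lane. Next I measure it and check one crop.

Run:
```python
from h import *
for n in("top","scene"):
    c=dict(np.load(f'/tmp/{n}.npz')); P=pts(c); z=P[...,2]
    x,y=P[...,0],P[...,1]
    reg=(x>.35)&(x<.75)&(y>-.25)&(y<.33)
    print(n,'bench z',np.median(z[reg&(z<.02)]))
    hsv=cv2.cvtColor(c['frame'],cv2.COLOR_BGR2HSV)
    deck=(reg&(abs(z-.04)<.006)).astype(np.uint8)
    k,l,s,ce=cv2.connectedComponentsWithStats(deck)
    for i in np.argsort(-s[1:,4])[:3]+1:
        Q=P[l==i][:,:2].astype(np.float32); r=cv2.minAreaRect(Q*1000); print('deck',s[i],r)
    # tall blobs above deck
    m=(reg&(z>.065)&(z<.2)).astype(np.uint8); k,l,s,ce=cv2.connectedComponentsWithStats(m)
    for i in range(1,k):
        if s[i,4]>40:
            Q=P[l==i]; print('blob',ce[i].round(),s[i,4],'zmax',np.percentile(Q[:,2],98).round(4),cv2.minAreaRect((Q[:,:2]*1000).astype(np.float32)), np.median(c['frame'][l==i],0))
c=dict(np.load('/tmp/top.npz'))
cv2.imwrite('pics/crop.png',cv2.resize(c['frame'][120:225,155:325],None,fx=4.5,fy=4.5,interpolation=cv2.INTER_CUBIC))
```

```text
top bench z 7.241706916316648e-05
deck [ 170  154  141   64 3772] ((541.7835083007812, 24.669464111328125), (494.62738037109375, 146.79652404785156), 80.18599700927734)
deck [240 144  64  30 474] ((649.8507080078125, -89.21944427490234), (232.6936798095703, 95.07361602783203), 80.3393783569336)
deck [187 129  37  31 331] ((695.93603515625, 150.6839141845703), (131.42481994628906, 93.44697570800781), 80.24446105957031)
blob [206. 144.] 87 zmax 0.0914 ((686.1902465820312, 148.63540649414062), (34.84754943847656, 36.48876953125), 57.51959228515625) [ 76. 136. 166.]
blob [248. 148.] 529 zmax 0.0881 ((675.1264038085938, 0.398406982421875), (129.87667846679688, 52.044090270996094), 81.25743103027344) [ 94. 126.  85.]
blob [278. 157.] 135 zmax 0.0788 ((642.9598999023438, -107.67156982421875), (49.393497467041016, 47.33933639526367), 88.86094665527344) [172. 179. 175.]
blob [197. 174.] 1049 zmax 0.1423 ((574.902099609375, 172.30479431152344), (97.97356414794922, 119.37321472167969), 78.7138900756836) [154. 167. 169.]
blob [278. 191.] 220 zmax 0.1293 ((520.85302734375, -105.96172332763672), (
[... 870 characters left out ...]
07135009765625), (98.18370819091797, 126.55171203613281), 79.03131103515625) [168. 179. 182.]
blob [218. 185.] 384 zmax 0.1275 ((525.662109375, -108.95735168457031), (51.586814880371094, 54.685516357421875), 70.09980773925781) [188.  191.5 184. ]
blob [216. 217.] 184 zmax 0.0771 ((644.6607055664062, -109.02794647216797), (52.04940414428711, 50.99836730957031), 38.89064407348633) [213.5 226.  222. ]
blob [252. 224.] 710 zmax 0.0864 ((677.5170288085938, -2.600433349609375), (128.52374267578125, 53.5362434387207), 78.92305755615234) [100. 135.  89.]
blob [305. 227.] 136 zmax 0.0906 ((691.2574462890625, 145.67724609375), (37.12507247924805, 32.91634750366211), 70.10237121582031) [ 95. 157. 200.]
```

View pics/crop.png

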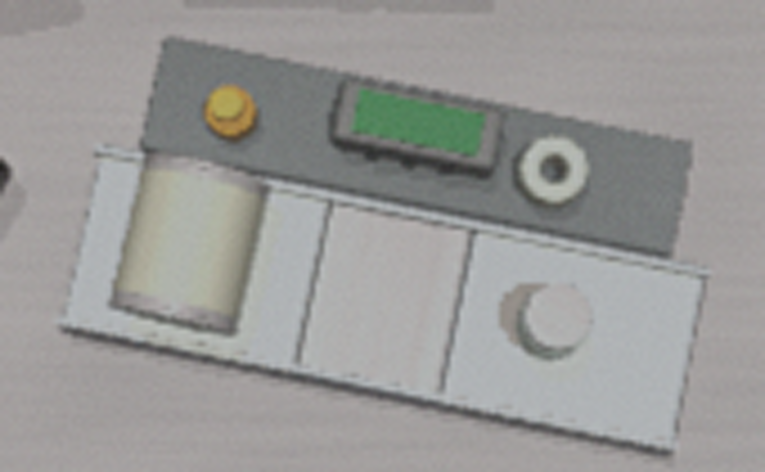

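The crop shows the cream tin at crop (188,245), lying across the lane. The plate seams are at crop x≈313 and 457, so the plate centre is near pixel (240,185.5). I cast that point onto z = 0.04 and compute the first shift.

```bash
cat >> h.py <<'E'
YAW=np.radians(-9.9)
X=np.array([np.cos(YAW),np.sin(YAW)]); Y=np.array([-np.sin(YAW),np.cos(YAW)])
def ray(c,u,v,z):
    h=c['depth'].shape[0]; f=h/2/np.tan(np.radians(c['vertical_fov'])/2)
    d=rot(c['orientation'])@np.array([(u-c['cx'])/f,-(v-c['cy'])/f,-1]); p=np.array(c['position'])
    return (p+d*(z-p[2])/d[2])[:2]
def tool(goal):
    s=ctrl.sense(); M=rot(s['orientation']); return M.T@(np.array(goal)-s['ee_pos'])*1000
E
python3 - <<'E'
from h import *
c=dict(np.load('/tmp/top.npz'))
S=[(330,203),(298,362),(472,232),(441,390)]
W=np.array([ray(c,154.6+a/4.5,119.6+b/4.5,.04) for a,b in S]); print(W, W.mean(0))
for a,b in((1,0),(3,2)):
    d=W[b]-W[a]; print('seam yaw',np.degrees(np.arctan2(d[1],d[0])),np.linalg.norm(d))
d=(W[0]+W[1]-W[2]-W[3])/2;print('spacing along lane',d@Y)
for n in('top','scene'):
    c=dict(np.load(f'/tmp/{n}.npz'));P=pts(c);m=(P[...,2]>.09)&(P[...,2]<.16)&(abs(P[...,0]-.574)<.09)&(abs(P[...,1]-.172)<.09)
    Q=P[m][:,:2]; r=cv2.minAreaRect((Q*1000).astype(np.float32)); print(n,r)
    a=Q@X;b=Q@Y; print('x mid',(np.percentile(a,1)+np.percentile(a,99))/2-W.mean(0)@X,'y mid',(np.percentile(b,1)+np.percentile(b,99))/2-W.mean(0)@Y)
t=np.array([.575,.171]); print('tin rel',(t-W.mean(0))@X,(t-W.mean(0))@Y)
print('shift tool mm',tool([*(t+.01*Y),.2]))
E
```

```text
[[ 0.61961007  0.07022033]
 [ 0.49120884  0.09250464]
 [ 0.5983626  -0.04415318]
 [ 0.4710817  -0.0216452 ]] [0.5450658  0.02423165]
seam yaw -9.845733199204286 0.13032062190401122
seam yaw -10.028342425103892 0.12925570046039594
spacing along lane 0.11611699483785966
top ((574.9442749023438, 172.32150268554688), (97.96549224853516, 119.31838989257812), 78.74153137207031)
x mid 0.0031473595180275815 y mid 0.1499517281944191
scene ((574.0003662109375, 170.13925170898438), (97.80848693847656, 126.56842803955078), 78.73087310791016)
x mid 0.005044113279175644 y mid 0.14868524533810606
tin rel 0.004254706070989626 0.149729433901589
shift tool mm [-461.29389651 -183.89411272   30.70623669]
```

```bash
python3 -m inch '[{"tx":-0.036,"ty":-0.0145,"gripper":0.5},{"tx":-0.036,"ty":-0.0145},{"tx":-0.036,"ty":-0.0145},{"tx":-0.036,"ty":-0.0145},{"tx":-0.036,"ty":-0.0145},{"tx":-0.036,"ty":-0.0145},{"tx":-0.036,"ty":-0.0145},{"tx":-0.036,"ty":-0.0145},{"tx":-0.036,"ty":-0.0145},{"tx":-0.036,"ty":-0.0145},{"tx":-0.036,"ty":-0.0145},{"tx":-0.036,"ty":-0.0145}]' 30
python3 -m inch '[{"wz":7},{"wz":7},{"wz":7},{"wz":7},{"wz":7},{"wz":7},{"wz":7},{"wz":7},{"wz":7},{"wz":7},{"wz":7},{}]'
python3 - <<'E'
from h import *
s=ctrl.sense();M=rot(s['orientation']);print(M.round(3),s['joint_positions'],s['width'],np.degrees(np.arctan2(M[1,1],M[0,1])))
print(tool([*(np.array([.575,.171])+.01*Y),.165]))
E
```

```text
[[-0.922  0.388 -0.001]
 [ 0.388  0.922 -0.001]
 [ 0.    -0.002 -1.   ]] [ 1.03241006e+00  3.13928395e-01  4.51007443e-02  1.30359785e+00
 -2.99874186e-05  1.43120630e+00] 1.0018307088680747 67.15066882044631
[-461.30079092 -183.83750019   65.70619023]invalid input at $[0]: expected keys wx, wy, wz, tx, ty, tz, gripper
invalid input at $[0]: expected keys wx, wy, wz, tx, ty, tz, gripper
```

```bash
python3 -m inch '[{"wx":0,"wy":0,"wz":0,"tx":-0.038,"ty":-0.015,"tz":0,"gripper":0.5},{"wx":0,"wy":0,"wz":0,"tx":-0.038,"ty":-0.015,"tz":0,"gripper":0.5},{"wx":0,"wy":0,"wz":0,"tx":-0.038,"ty":-0.015,"tz":0,"gripper":0.5},{"wx":0,"wy":0,"wz":0,"tx":-0.038,"ty":-0.015,"tz":0,"gripper":0.5},{"wx":0,"wy":0,"wz":0,"tx":-0.038,"ty":-0.015,"tz":0,"gripper":0.5},{"wx":0,"wy":0,"wz":0,"tx":-0.038,"ty":-0.015,"tz":0,"gripper":0.5},{"wx":0,"wy":0,"wz":0,"tx":-0.038,"ty":-0.015,"tz":0,"gripper":0.5},{"wx":0,"wy":0,"wz":0,"tx":-0.038,"ty":-0.015,"tz":0,"gripper":0.5},{"wx":0,"wy":0,"wz":0,"tx":-0.038,"ty":-0.015,"tz":0,"gripper":0.5},{"wx":0,"wy":0,"wz":0,"tx":-0.038,"ty":-0.015,"tz":0,"gripper":0.5},{"wx":0,"wy":0,"wz":0,"tx":-0.038,"ty":-0.015,"tz":0,"gripper":0.5},{"wx":0,"wy":0,"wz":0,"tx":-0.038,"ty":-0.015,"tz":0,"gripper":0.5}]' 30
python3 -m inch '[{"wx":0,"wy":0,"wz":7,"tx":0,"ty":0,"tz":0.002,"gripper":0.5},{"wx":0,"wy":0,"wz":7,"tx":0,"ty":0,"tz":0.002,"gripper":0.5},{"wx":0,"wy":0,"wz":7,"tx":0,"ty":0,"tz":0.002,"gripper":0.5},{"wx":0,"wy":0,"wz":7,"tx":0,"ty":0,"tz":0.002,"gripper":0.5},{"wx":0,"wy":0,"wz":7,"tx":0,"ty":0,"tz":0.002,"gripper":0.5},{"wx":0,"wy":0,"wz":7,"tx":0,"ty":0,"tz":0.002,"gripper":0.5},{"wx":0,"wy":0,"wz":7,"tx":0,"ty":0,"tz":0.002,"gripper":0.5},{"wx":0,"wy":0,"wz":7,"tx":0,"ty":0,"tz":0.002,"gripper":0.5},{"wx":0,"wy":0,"wz":7,"tx":0,"ty":0,"tz":0.002,"gripper":0.5},{"wx":0,"wy":0,"wz":7,"tx":0,"ty":0,"tz":0.002,"gripper":0.5},{"wx":0,"wy":0,"wz":7,"tx":0,"ty":0,"tz":0.002,"gripper":0.5}]'
python3 - <<'E'
from h import *
s=ctrl.sense();M=rot(s['orientation']);print(M.round(3),s['joint_positions'],s['width'],np.degrees(np.arctan2(M[1,1],M[0,1])))
print(tool([*(np.array([.575,.171])+.01*Y),.165]))
E
```

```text
time_s: 1.1
ee_pos: [0.5762, 0.184, 0.2238]
orientation: [-0.005, 0.189, 0.982, -0.003]
contact_force: [0.5, 0.2, 0.3]
width: 0.5
time_s: 2.02
ee_pos: [0.5812, 0.172, 0.192]
orientation: [-0.004, 0.77, 0.638, -0.01]
contact_force: [0.0, -0.0, -0.4]
width: 0.501
[[ 0.187  0.982 -0.021]
 [ 0.982 -0.187 -0.007]
 [-0.011 -0.019 -1.   ]] [ 0.15732127  0.40551344  0.0829518   1.26999819 -0.00401493  1.91610153] 0.5011705812739726 -10.774287847698732
[ 8.18343829 -5.53833289 26.99989534]
```

```bash
python3 -m inch '[{"wx":-0.6,"wy":0.3,"wz":-0.5,"tx":0.004,"ty":-0.003,"tz":0.010,"gripper":0.5},{"wx":-0.5,"wy":0.3,"wz":-0.4,"tx":0.003,"ty":-0.003,"tz":0.010,"gripper":0.5},{"wx":0,"wy":0,"wz":0,"tx":0.001,"ty":0,"tz":0.010,"gripper":0.5},{"wx":0,"wy":0,"wz":0,"tx":0,"ty":0,"tz":0.010,"gripper":0.5},{"wx":0,"wy":0,"wz":0,"tx":0,"ty":0,"tz":0,"gripper":0.5}]'
python3 - <<'E'
from h import *
s=ctrl.sense();M=rot(s['orientation']);print(M.round(3),s['width'],np.degrees(np.arctan2(M[1,1],M[0,1])))
print(tool([*(np.array([.575,.171])+.01*Y),.140]))
c=ctrl.read_camera('wrist');cv2.imwrite('pics/w1.png',c['frame'])
E
```

```text
time_s: 2.43
ee_pos: [0.5752, 0.1806, 0.1475]
orientation: [-0.001, 0.767, 0.641, -0.002]
contact_force: [-0.6, 0.2, -1.0]
width: 0.495
[[ 0.177  0.984 -0.004]
 [ 0.984 -0.177 -0.001]
 [-0.002 -0.003 -1.   ]] 0.4949054296270338 -10.210124152292464
[0.54607563 1.4308477  7.47707882]
```

View pics/w1.png

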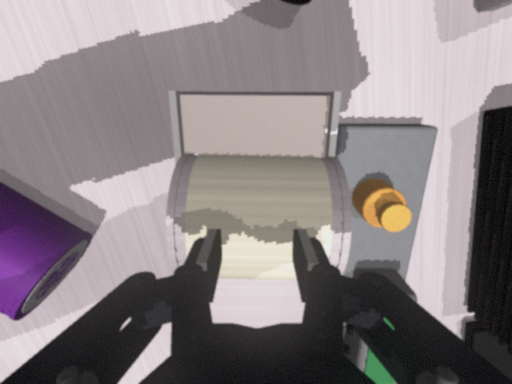

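The wrist view shows both fingers at (207,240) and (308,240), between the tin's rims and centred on it. I go down gently.

```bash
python3 -m inch '[{"wx":0,"wy":0,"wz":0,"tx":0,"ty":0,"tz":0.005,"gripper":0.5},{"wx":0,"wy":0,"wz":0,"tx":0,"ty":0,"tz":0.003,"gripper":0.5},{"wx":0,"wy":0,"wz":0,"tx":0,"ty":0,"tz":0.002,"gripper":0.5}]'
python3 -m inch '[{"wx":0,"wy":0,"wz":0,"tx":0,"ty":0,"tz":0.002,"gripper":0.5}]'
python3 -m inch '[{"wx":0,"wy":0,"wz":0,"tx":0,"ty":0,"tz":0.002,"gripper":0.5}]'
```

```text
time_s: 2.73
ee_pos: [0.5768, 0.1804, 0.1384]
orientation: [-0.0, 0.767, 0.641, -0.001]
contact_force: [-0.2, -0.0, 0.8]
width: 0.499
time_s: 2.82
ee_pos: [0.577, 0.1804, 0.1366]
orientation: [0.0, 0.767, 0.641, -0.001]
contact_force: [-3.7, 1.3, 14.5]
width: 0.498
time_s: 2.9
ee_pos: [0.5774, 0.1809, 0.1365]
orientation: [-0.0, 0.767, 0.641, 0.0]
contact_force: [-6.8, 1.7, 19.6]
width: 0.502
```

```bash
python3 -m inch '[{"wx":0,"wy":0,"wz":0,"tx":0,"ty":0,"tz":0.0007,"gripper":0.5}]'
python3 -m inch '[{"wx":0,"wy":0,"wz":0,"tx":-0.002,"ty":0,"tz":0.0007,"gripper":0.5},{"wx":0,"wy":0,"wz":0,"tx":-0.004,"ty":0,"tz":0.0007,"gripper":0.5}]'
python3 -m inch '[{"wx":0,"wy":0,"wz":0,"tx":-0.006,"ty":0,"tz":0.0007,"gripper":0.5},{"wx":0,"wy":0,"wz":0,"tx":-0.006,"ty":0,"tz":0.0007,"gripper":0.5}]'
```

```text
time_s: 2.98
ee_pos: [0.5776, 0.1812, 0.1371]
orientation: [0.0, 0.767, 0.641, 0.001]
contact_force: [-1.0, -0.4, 0.6]
width: 0.502
time_s: 3.15
ee_pos: [0.5772, 0.1759, 0.137]
orientation: [0.0, 0.767, 0.642, 0.002]
contact_force: [-1.6, 0.6, 4.1]
width: 0.503
time_s: 3.32
ee_pos: [0.5748, 0.164, 0.137]
orientation: [0.0, 0.767, 0.642, 0.003]
contact_force: [-1.7, 0.9, 6.3]
width: 0.503
```

```bash
python3 -m inch '[{"wx":0,"wy":0,"wz":0,"tx":-0.007,"ty":0,"tz":0.0008,"gripper":0.5},{"wx":0,"wy":0,"wz":0,"tx":-0.007,"ty":0,"tz":0.0008,"gripper":0.5},{"wx":0,"wy":0,"wz":0,"tx":-0.006,"ty":0,"tz":0.0008,"gripper":0.5},{"wx":0,"wy":0,"wz":0,"tx":-0.003,"ty":0,"tz":0.0008,"gripper":0.5},{"wx":0,"wy":0,"wz":0,"tx":0,"ty":0,"tz":0.0004,"gripper":0.5},{"wx":0,"wy":0,"wz":0,"tx":0,"ty":0,"tz":0.0004,"gripper":0.5}]'
cat >> h.py <<'E'
C=np.array([.5432,.0245])
def tin(view='top',save=None,yr=(-.06,.22)):
    c=ctrl.read_camera(view); P=pts(c)
    if save: cv2.imwrite(save,c['frame'])
    q=P[...,:2]-C; a=q@X; b=q@Y; z=P[...,2]
    m=(z>.085)&(z<.145)&(abs(a)<.075)&(b>yr[0])&(b<yr[1])
    hsv=cv2.cvtColor(c['frame'],cv2.COLOR_BGR2HSV); m&=hsv[...,2]>70
    n,l,s,_=cv2.connectedComponentsWithStats(m.astype(np.uint8)); i=1+np.argmax(s[1:,4]); m=l==i
    f=lambda v:((np.percentile(v,.5)+np.percentile(v,99.5))/2*1000).round(1)
    w=lambda v:((np.percentile(v,99.5)-np.percentile(v,.5))*1000).round(1)
    print(view,'tin x,y mm',f(a[m]),f(b[m]),'size',w(a[m]),w(b[m]),'n',m.sum(),'rect',cv2.minAreaRect((P[m][:,:2]*1000).astype(np.float32)))
def hand():
    s=ctrl.sense();M=rot(s['orientation']);e=s['ee_pos'];q=e[:2]-C
    print('hand lane x,y mm',(q@X*1000).round(1),(q@Y*1000).round(1),'z',e[2].round(4),'tilt',M[2,:2].round(3),'yaw',np.degrees(np.arctan2(M[1,1],M[0,1])).round(2),'F',s['contact_force'].round(1),'t',s['time_s'])
E
python3 - <<'E'
from h import *
hand();tin('top');tin('scene')
E
```

```text
time_s: 3.82
ee_pos: [0.5695, 0.1374, 0.1365]
orientation: [0.0, 0.767, 0.641, 0.004]
contact_force: [-1.9, 0.2, 4.5]
width: 0.505
hand lane x,y mm 6.5 115.7 z 0.1365 tilt [0.006 0.006] yaw -10.22 F [-1.9  0.2  4.5] t 3.8167
top tin x,y mm 4.2 96.4 size 118.0 30.9 n 310 rect ((564.2445678710938, 118.83220672607422), (31.3438720703125, 119.17813873291016), 79.67132568359375)
scene tin x,y mm 6.2 128.5 size 121.3 97.7 n 1044 rect ((570.5741577148438, 149.78994750976562), (98.88860321044922, 123.8810043334961), 78.36972045898438)
```

```bash
python3 -m inch '[{"wx":0,"wy":0,"wz":0,"tx":0,"ty":0,"tz":-0.005,"gripper":0.5},{"wx":0.3,"wy":-0.3,"wz":0,"tx":0,"ty":-0.001,"tz":-0.005,"gripper":0.5},{"wx":0,"wy":0,"wz":0,"tx":0.014,"ty":-0.001,"tz":0,"gripper":0.5},{"wx":0,"wy":0,"wz":0,"tx":0.013,"ty":0,"tz":0,"gripper":0.5},{"wx":0,"wy":0,"wz":0,"tx":0,"ty":0,"tz":0.004,"gripper":0.5},{"wx":0,"wy":0,"wz":0,"tx":0,"ty":0,"tz":0.003,"gripper":0.5}]'
python3 - <<'E'
from h import *
hand();tin('scene')
E
```

```text
time_s: 4.42
ee_pos: [0.5738, 0.1675, 0.1393]
orientation: [0.0, 0.767, 0.642, 0.0]
contact_force: [-0.1, 0.5, 0.4]
width: 0.496
hand lane x,y mm 5.6 146.1 z 0.1393 tilt [-0.     0.001] yaw -10.17 F [-0.1  0.5  0.4] t 4.4167
scene tin x,y mm 6.0 128.8 size 122.6 97.7 n 1043 rect ((571.1570434570312, 150.13726806640625), (98.78042602539062, 126.50492095947266), 78.74226379394531)
```

```bash
python3 -m inch '[{"wx":0,"wy":0,"wz":0,"tx":-0.003,"ty":0,"tz":0.0015,"gripper":0.5},{"wx":0,"wy":0,"wz":0,"tx":0,"ty":0,"tz":0.001,"gripper":0.5},{"wx":0,"wy":0,"wz":0,"tx":0,"ty":0,"tz":0.0008,"gripper":0.5},{"wx":0,"wy":0,"wz":0,"tx":-0.003,"ty":0,"tz":0.0008,"gripper":0.5},{"wx":0,"wy":0,"wz":0,"tx":-0.006,"ty":0,"tz":0.0008,"gripper":0.5}]'
python3 -m inch '[{"wx":0,"wy":0,"wz":0,"tx":-0.008,"ty":0,"tz":0.0008,"gripper":0.5},{"wx":0,"wy":0,"wz":0,"tx":-0.008,"ty":0,"tz":0.0008,"gripper":0.5},{"wx":0,"wy":0,"wz":0,"tx":-0.008,"ty":0,"tz":0.0008,"gripper":0.5},{"wx":0,"wy":0,"wz":0,"tx":-0.008,"ty":0,"tz":0.0008,"gripper":0.5},{"wx":0,"wy":0,"wz":0,"tx":-0.006,"ty":0,"tz":0.0008,"gripper":0.5},{"wx":0,"wy":0,"wz":0,"tx":-0.004,"ty":0,"tz":0.0008,"gripper":0.5},{"wx":0,"wy":0,"wz":0,"tx":0,"ty":0,"tz":0.0004,"gripper":0.5},{"wx":0,"wy":0,"wz":0,"tx":0,"ty":0,"tz":0.0004,"gripper":0.5}]'
python3 - <<'E'
from h import *
hand();tin('scene')
E
```

```text
time_s: 4.88
ee_pos: [0.5714, 0.1571, 0.1367]
orientation: [-0.0, 0.766, 0.643, 0.002]
contact_force: [-2.1, 0.8, 8.5]
width: 0.498
time_s: 5.55
ee_pos: [0.5621, 0.1113, 0.1365]
orientation: [0.0, 0.767, 0.641, 0.004]
contact_force: [-1.9, -0.4, 5.5]
width: 0.499
hand lane x,y mm 3.7 88.8 z 0.1365 tilt [0.006 0.005] yaw -10.19 F [-1.9 -0.4  5.5] t 5.55
scene tin x,y mm 5.1 100.8 size 122.3 98.1 n 1026 rect ((564.988525390625, 122.87025451660156), (98.83134460449219, 125.68443298339844), 78.91410064697266)
```

```bash
python3 -m inch '[{"wx":0,"wy":0,"wz":0,"tx":0,"ty":0,"tz":-0.005,"gripper":0.5},{"wx":0.3,"wy":-0.3,"wz":0,"tx":0,"ty":0.001,"tz":-0.005,"gripper":0.5},{"wx":0,"wy":0,"wz":0,"tx":0.014,"ty":0,"tz":0,"gripper":0.5},{"wx":0,"wy":0,"wz":0,"tx":0.012,"ty":0,"tz":0,"gripper":0.5},{"wx":0,"wy":0,"wz":0,"tx":0,"ty":0,"tz":0.004,"gripper":0.5},{"wx":0,"wy":0,"wz":0,"tx":0,"ty":0,"tz":0.003,"gripper":0.5},{"wx":0,"wy":0,"wz":0,"tx":-0.003,"ty":0,"tz":0.0015,"gripper":0.5},{"wx":0,"wy":0,"wz":0,"tx":0,"ty":0,"tz":0.001,"gripper":0.5},{"wx":0,"wy":0,"wz":0,"tx":0,"ty":0,"tz":0.0008,"gripper":0.5},{"wx":0,"wy":0,"wz":0,"tx":-0.003,"ty":0,"tz":0.0008,"gripper":0.5},{"wx":0,"wy":0,"wz":0,"tx":-0.006,"ty":0,"tz":0.0008,"gripper":0.5}]'
python3 -m inch '[{"wx":0,"wy":0,"wz":0,"tx":-0.008,"ty":0,"tz":0.0008,"gripper":0.5},{"wx":0,"wy":0,"wz":0,"tx":-0.008,"ty":0,"tz":0.0008,"gripper":0.5},{"wx":0,"wy":0,"wz":0,"tx":-0.008,"ty":0,"tz":0.0008,"gripper":0.5},{"wx":0,"wy":0,"wz":0,"tx":-0.008,"ty":0,"tz":0.0008,"gripper":0.5},{"wx":0,"wy":0,"wz":0,"tx":-0.006,"ty":0,"tz":0.0008,"gripper":0.5},{"wx":0,"wy":0,"wz":0,"tx":-0.004,"ty":0,"tz":0.0008,"gripper":0.5},{"wx":0,"wy":0,"wz":0,"tx":0,"ty":0,"tz":0.0004,"gripper":0.5},{"wx":0,"wy":0,"wz":0,"tx":0,"ty":0,"tz":0.0004,"gripper":0.5}]'
python3 - <<'E'
from h import *
hand();tin('scene','pics/s2.png')
E
```

```text
time_s: 6.52
ee_pos: [0.5669, 0.1307, 0.1367]
orientation: [-0.0, 0.766, 0.643, 0.002]
contact_force: [-2.5, 0.9, 8.6]
width: 0.5
time_s: 7.18
ee_pos: [0.5577, 0.0854, 0.1366]
orientation: [0.0, 0.766, 0.643, 0.004]
contact_force: [-0.3, -0.1, 4.0]
width: 0.496
hand lane x,y mm 3.8 62.5 z 0.1366 tilt [0.005 0.005] yaw -10.0 F [-0.3 -0.1  4. ] t 7.1833
scene tin x,y mm 5.2 74.1 size 121.2 97.7 n 1017 rect ((559.1339111328125, 97.23936462402344), (97.98859405517578, 126.91764831542969), 78.90943908691406)
```

View pics/s2.png

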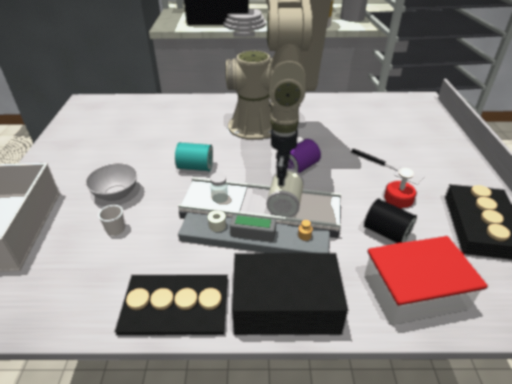

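The scene view shows the tin rolling straight at (284,195), and the jar at (218,187) has not been disturbed. Two more strokes of the same kind.

```bash
python3 -m inch '[{"wx":0,"wy":0,"wz":0,"tx":0,"ty":0,"tz":-0.005,"gripper":0.5},{"wx":0.3,"wy":-0.3,"wz":0,"tx":0,"ty":0.001,"tz":-0.005,"gripper":0.5},{"wx":0,"wy":0,"wz":0,"tx":0.014,"ty":0,"tz":0,"gripper":0.5},{"wx":0,"wy":0,"wz":0,"tx":0.012,"ty":0,"tz":0,"gripper":0.5},{"wx":0,"wy":0,"wz":0,"tx":0,"ty":0,"tz":0.004,"gripper":0.5},{"wx":0,"wy":0,"wz":0,"tx":0,"ty":0,"tz":0.003,"gripper":0.5},{"wx":0,"wy":0,"wz":0,"tx":-0.003,"ty":0,"tz":0.0015,"gripper":0.5},{"wx":0,"wy":0,"wz":0,"tx":0,"ty":0,"tz":0.001,"gripper":0.5},{"wx":0,"wy":0,"wz":0,"tx":0,"ty":0,"tz":0.0008,"gripper":0.5},{"wx":0,"wy":0,"wz":0,"tx":-0.003,"ty":0,"tz":0.0008,"gripper":0.5},{"wx":0,"wy":0,"wz":0,"tx":-0.006,"ty":0,"tz":0.0008,"gripper":0.5}]'
python3 -m inch '[{"wx":0,"wy":0,"wz":0,"tx":-0.008,"ty":0,"tz":0.0008,"gripper":0.5},{"wx":0,"wy":0,"wz":0,"tx":-0.008,"ty":0,"tz":0.0008,"gripper":0.5},{"wx":0,"wy":0,"wz":0,"tx":-0.008,"ty":0,"tz":0.0008,"gripper":0.5},{"wx":0,"wy":0,"wz":0,"tx":-0.008,"ty":0,"tz":0.0008,"gripper":0.5},{"wx":0,"wy":0,"wz":0,"tx":-0.006,"ty":0,"tz":0.0008,"gripper":0.5},{"wx":0,"wy":0,"wz":0,"tx":-0.004,"ty":0,"tz":0.0008,"gripper":0.5},{"wx":0,"wy":0,"wz":0,"tx":0,"ty":0,"tz":0.0004,"gripper":0.5},{"wx":0,"wy":0,"wz":0,"tx":0,"ty":0,"tz":0.0004,"gripper":0.5}]'
python3 - <<'E'
from h import *
hand();tin('scene')
E
```

```text
time_s: 8.15
ee_pos: [0.5617, 0.1043, 0.1366]
orientation: [-0.001, 0.765, 0.645, 0.001]
contact_force: [-3.3, 0.6, 9.7]
width: 0.501
time_s: 8.82
ee_pos: [0.5525, 0.059, 0.1367]
orientation: [-0.0, 0.765, 0.643, 0.003]
contact_force: [-1.6, 0.0, 4.5]
width: 0.496
hand lane x,y mm 3.2 35.6 z 0.1367 tilt [0.004 0.003] yaw -9.9 F [-1.6  0.   4.5] t 8.8167
scene tin x,y mm 4.1 47.4 size 121.6 97.8 n 1017 rect ((554.4056396484375, 70.49913024902344), (97.51589965820312, 125.18138885498047), 78.55261993408203)
```

```bash
python3 -m inch '[{"wx":0,"wy":0,"wz":0,"tx":0,"ty":0,"tz":-0.005,"gripper":0.5},{"wx":0.2,"wy":-0.2,"wz":0,"tx":0,"ty":0.001,"tz":-0.005,"gripper":0.5},{"wx":0,"wy":0,"wz":0,"tx":0.014,"ty":0,"tz":0,"gripper":0.5},{"wx":0,"wy":0,"wz":0,"tx":0.012,"ty":0,"tz":0,"gripper":0.5},{"wx":0,"wy":0,"wz":0,"tx":0,"ty":0,"tz":0.004,"gripper":0.5},{"wx":0,"wy":0,"wz":0,"tx":0,"ty":0,"tz":0.003,"gripper":0.5},{"wx":0,"wy":0,"wz":0,"tx":-0.003,"ty":0,"tz":0.0015,"gripper":0.5},{"wx":0,"wy":0,"wz":0,"tx":0,"ty":0,"tz":0.001,"gripper":0.5},{"wx":0,"wy":0,"wz":0,"tx":0,"ty":0,"tz":0.0008,"gripper":0.5},{"wx":0,"wy":0,"wz":0,"tx":-0.003,"ty":0,"tz":0.0008,"gripper":0.5},{"wx":0,"wy":0,"wz":0,"tx":-0.006,"ty":0,"tz":0.0008,"gripper":0.5}]'
python3 -m inch '[{"wx":0,"wy":0,"wz":0,"tx":-0.008,"ty":0,"tz":0.0008,"gripper":0.5},{"wx":0,"wy":0,"wz":0,"tx":-0.008,"ty":0,"tz":0.0008,"gripper":0.5},{"wx":0,"wy":0,"wz":0,"tx":-0.008,"ty":0,"tz":0.0008,"gripper":0.5},{"wx":0,"wy":0,"wz":0,"tx":-0.008,"ty":0,"tz":0.0008,"gripper":0.5},{"wx":0,"wy":0,"wz":0,"tx":-0.006,"ty":0,"tz":0.0008,"gripper":0.5},{"wx":0,"wy":0,"wz":0,"tx":-0.004,"ty":0,"tz":0.0008,"gripper":0.5},{"wx":0,"wy":0,"wz":0,"tx":0,"ty":0,"tz":0.0004,"gripper":0.5},{"wx":0,"wy":0,"wz":0,"tx":0,"ty":0,"tz":0.0004,"gripper":0.5}]'
python3 - <<'E'
from h import *
hand();tin('scene')
E
```

```text
time_s: 9.78
ee_pos: [0.5562, 0.0747, 0.1368]
orientation: [-0.0, 0.765, 0.645, 0.0]
contact_force: [-2.6, 1.8, 7.7]
width: 0.5
time_s: 10.45
ee_pos: [0.5469, 0.0284, 0.1362]
orientation: [0.0, 0.766, 0.643, 0.001]
contact_force: [-1.9, 0.2, 6.3]
width: 0.5
hand lane x,y mm 2.9 4.5 z 0.1362 tilt [0.001 0.002] yaw -9.93 F [-1.9  0.2  6.3] t 10.45
scene tin x,y mm 4.1 19.1 size 120.8 97.9 n 1014 rect ((550.1211547851562, 42.652008056640625), (97.55491638183594, 124.62968444824219), 78.82656860351562)
```

```bash
python3 -m inch '[{"wx":0,"wy":0,"wz":0,"tx":0,"ty":0,"tz":-0.005,"gripper":0.5},{"wx":0,"wy":0,"wz":0,"tx":0,"ty":0.001,"tz":-0.005,"gripper":0.5},{"wx":0,"wy":0,"wz":0,"tx":0.012,"ty":0,"tz":0,"gripper":0.5},{"wx":0,"wy":0,"wz":0,"tx":0.012,"ty":0,"tz":0,"gripper":0.5},{"wx":0,"wy":0,"wz":0,"tx":0,"ty":0,"tz":0.004,"gripper":0.5},{"wx":0,"wy":0,"wz":0,"tx":0,"ty":0,"tz":0.003,"gripper":0.5},{"wx":0,"wy":0,"wz":0,"tx":0,"ty":0,"tz":0.0015,"gripper":0.5},{"wx":0,"wy":0,"wz":0,"tx":0,"ty":0,"tz":0.001,"gripper":0.5},{"wx":0,"wy":0,"wz":0,"tx":0,"ty":0,"tz":0.0008,"gripper":0.5},{"wx":0,"wy":0,"wz":0,"tx":-0.003,"ty":0,"tz":0.0008,"gripper":0.5}]'
python3 -m inch '[{"wx":0,"wy":0,"wz":0,"tx":-0.006,"ty":0,"tz":0.0008,"gripper":0.5},{"wx":0,"wy":0,"wz":0,"tx":-0.007,"ty":0,"tz":0.0008,"gripper":0.5},{"wx":0,"wy":0,"wz":0,"tx":-0.007,"ty":0,"tz":0.0008,"gripper":0.5},{"wx":0,"wy":0,"wz":0,"tx":-0.005,"ty":0,"tz":0.0008,"gripper":0.5},{"wx":0,"wy":0,"wz":0,"tx":-0.003,"ty":0,"tz":0.0008,"gripper":0.5},{"wx":0,"wy":0,"wz":0,"tx":0,"ty":0,"tz":0.0004,"gripper":0.5},{"wx":0,"wy":0,"wz":0,"tx":0,"ty":0,"tz":0.0004,"gripper":0.5}]'
python3 - <<'E'
from h import *
hand();tin('scene')
E
```

```text
time_s: 11.33
ee_pos: [0.5531, 0.055, 0.1365]
orientation: [0.0, 0.764, 0.645, 0.003]
contact_force: [-2.9, 0.6, 8.9]
width: 0.504
time_s: 11.92
ee_pos: [0.5473, 0.027, 0.1371]
orientation: [0.001, 0.764, 0.645, 0.004]
contact_force: [-1.3, 0.1, 4.5]
width: 0.502
hand lane x,y mm 3.6 3.1 z 0.1371 tilt [0.005 0.007] yaw -9.64 F [-1.3  0.1  4.5] t 11.9167
scene tin x,y mm 2.7 3.8 size 122.0 98.0 n 975 rect ((545.9414672851562, 27.78197479248047), (98.91865539550781, 125.22378540039062), 79.53304290771484)
```

```bash
python3 -m inch '[{"wx":0,"wy":0,"wz":0,"tx":-0.003,"ty":0,"tz":0.0008,"gripper":0.5},{"wx":0,"wy":0,"wz":0,"tx":-0.004,"ty":0,"tz":0.0008,"gripper":0.5},{"wx":0,"wy":0,"wz":0,"tx":-0.002,"ty":0,"tz":0.0008,"gripper":0.5},{"wx":0,"wy":0,"wz":0,"tx":0,"ty":0,"tz":0.0004,"gripper":0.5},{"wx":0,"wy":0,"wz":0,"tx":0,"ty":0,"tz":0,"gripper":0.5},{"wx":0,"wy":0,"wz":0,"tx":0,"ty":0,"tz":-0.005,"gripper":0.5},{"wx":0,"wy":0,"wz":0,"tx":0,"ty":0,"tz":-0.01,"gripper":0.5},{"wx":0,"wy":0,"wz":0,"tx":0,"ty":0,"tz":-0.03,"gripper":0.5},{"wx":0,"wy":0,"wz":0,"tx":0,"ty":0,"tz":-0.03,"gripper":0.5},{"wx":0,"wy":0,"wz":0,"tx":0.038,"ty":0,"tz":-0.01,"gripper":0.5},{"wx":0,"wy":0,"wz":0,"tx":0.038,"ty":0,"tz":0,"gripper":0.5},{"wx":0,"wy":0,"wz":0,"tx":0.038,"ty":0,"tz":0,"gripper":0.5},{"wx":0,"wy":0,"wz":0,"tx":0.038,"ty":0,"tz":0,"gripper":0.5},{"wx":0,"wy":0,"wz":0,"tx":0.038,"ty":0,"tz":0,"gripper":0.5},{"wx":0,"wy":0,"wz":0,"tx":0.038,"ty":0,"tz":0,"gripper":0.5},{"wx":0,"wy":0,"wz":0,"tx":0,"ty":0,"tz":0,"gripper":0.5}]'
python3 - <<'E'
from h import *
hand();tin('top','pics/t3.png');tin('scene','pics/s3.png')
a=cv2.imread('pics/t3.png')[120:225,155:325];cv2.imwrite('pics/t3c.png',cv2.resize(a,None,fx=4.5,fy=4.5,interpolation=cv2.INTER_CUBIC))
E
```

```text
time_s: 13.3
ee_pos: [0.5859, 0.2503, 0.2309]
orientation: [0.001, 0.767, 0.642, 0.006]
contact_force: [-0.2, -0.3, 0.3]
width: 0.504
hand lane x,y mm 3.2 229.8 z 0.2309 tilt [0.008 0.009] yaw -10.09 F [-0.2 -0.3  0.3] t 13.3
top tin x,y mm 1.2 1.7 size 118.4 97.2 n 1026 rect ((545.238037109375, 26.126277923583984), (98.68661499023438, 119.34303283691406), 79.02236938476562)
scene tin x,y mm 2.4 -0.1 size 123.9 97.7 n 1140 rect ((545.4072265625, 23.141803741455078), (98.7707748413086, 126.10755157470703), 78.11373138427734)
```

View pics/t3c.png

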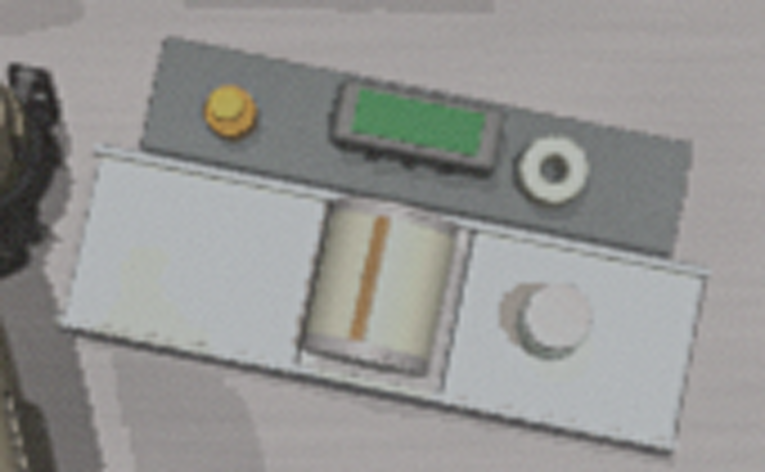

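The top crop shows the tin inside the plate between its seams, at crop (380,290). The jar, roll and weight are at the same pixels as before. Both cameras put the tin within 3 mm of centre, and the hand is clear, so I hand in.

Run:
```python
from h import *
tin('top'); hand(); ctrl.finish_job()
```

```text
top tin x,y mm 1.1 1.7 size 118.2 97.4 n 1025 rect ((545.19970703125, 26.11402130126953), (98.61799621582031, 118.9251480102539), 79.0335464477539)
hand lane x,y mm 3.5 223.9 z 0.2309 tilt [0.005 0.008] yaw -10.35 F [0.3 0.5 0. ] t 13.45
the job is handed in; nothing more can be done
```

I rolled the cream tin about 150 mm along the lane, a turn of about 3 rad. It took six top-contact strokes with two spread fingertips, then a short correction. I lifted away and handed in at 13.5 s; no verdict was reported.

**Last checks:**
- **Position:** the top camera put the tin 1.1 mm across and 1.7 mm along from the plate centre. The scene camera gave 2.4 mm and −0.1 mm. They disagree by about 2 mm, against a 15 mm tolerance.
- **Angle:** the tin's axis was about 1 to 2° from straight across.
- **At rest and clear:** two top readings, about 0.1 s apart, agreed to 0.1 mm, and the hand force was about 0 N.
- **Other things:** the jar, label roll and weight were at their original pixels in the last picture. I did not re-measure the press, bowl or cup, but the arm did not work near them.

**One deviation:** at first touch the press briefly reached about 20 N, above the 4 to 10 N advised. I then cut it to about 4 to 10 N for the rolling strokes, and the tin did not slip.

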